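# Press the raised cup lid home and count it

## Robot

A 6-joint arm with a two-finger parallel gripper is mounted at the origin on the work surface. World frame = base frame: x ahead of the robot, y to its left, z up, the work surface at z = 0. Lengths are in m, angles in degrees, forces in N, time in s.
With the tool pointing down it reaches from about 0.4 to 0.825 m from the base axis. Payload 7 kg.
Tool frame: the origin (TCP) lies at the very end of the fingers, on their centre line; the grasp point (between the pads) lies 19 mm behind it; z points along the fingers, y is the line along which they close (so a half turn about z gives the same grasp; the last joint's range is limited). The gripper opens to 88 mm and grips with 3 to 60 N. Pads are 19 mm wide; open, the fingers measure 130 mm over their backs; the gripper's body (78 mm by 193 mm) begins 47 mm behind the grasp point.
Start: joints at [-49.269, 20.546, 0.682, 0, -70.136, -16.507], TCP at [0.277, -0.616, 0.201] pointing down, gripper open.
Joint ranges: [-176.03, 176.03], [-82.01, 121.73], [-58.28, 71.71], [-173.87, 95.51], [-174.79, -0.11], [-173.66, 173.66]. Speed limits (degrees/s): [136.94, 136.94, 172.46, 180, 180, 180].

## Interface

Orientations are given as [roll, pitch, yaw] about the fixed x, y, z axes, in that order (R = Rz(yaw) Ry(pitch) Rx(roll)).
In Python, from plant import r gives the robot as it stands. The module is installed in compiled form; this text tells all that it offers.
- The arm moves only by the tool jog_arm, never from a script. Its arguments are lists of equal length, an entry for each row: "travel": the shift along the tool's x, y, z each as a share of 50 cm, from -1 to 1, a list of three; "dr": the turn, a rotation vector about the tool's x, y, z each as a share of 360 degrees, from -1 to 1, a list of three; "claw": the opening, from 0 (shut) to 1 (fully open). A call has exactly 10 rows; each row is the pose to reach, as a shift and turn from the pose commanded when the call began, along the tool's axes at that moment, turning the shorter way round; what a row does not reach only later rows make up. A row lasts 1/8 s, in which the tool goes at most 62.5 mm and 10.7 degrees, less where a joint would pass 70% of its speed; a pose out of reach is approached as far as the arm can. A call with a number of a shift or a turn outside -1 to 1 is refused whole. A call with a gripper value outside its range is refused whole. The fingers move at their own pace and stop on an object; "newtons" is the grip in N (left out, the last holds). Time passes only in rows, so rows that repeat a pose let the fingers close, or fill a call up. It gives the time, the measured TCP pose, the force, the opening and the grip force at its end, in the units of the state.
- r.get_state(): the state, without advancing time (a new reading comes with each control period).
- r.capture(name): name is "scene" or "top"; returns a dict with "pixels" (420x560x3 uint8, red, green, blue), "range_z" (420x560 float32, m along the optical axis (not along the pixel's ray), 0 where there is no reading), "fx", "fy", "cx", "cy" (pixels), "position" and "attitude" of the camera in the world. Camera axes: x right, y up, looking along -z (the intrinsics and any distortion apply to the point x, -y, -z); pixel columns grow to the right and rows downward; lengths in m; the calibration is good to about 2 mm. A picture is of the moment at which its call begins.
- r.close_job(): hands the job in; it is judged then, once.
Trained networks look in the newest picture that a camera, given by its name, has taken for a name from the list of things; names that differ only in an ending like _2 or _b are one class to them, and where a whole thing is asked for, a point or a joint stands for the part that bears it (a point fixed in the world has none). Each returns a list of dicts, best first, with "conf" (0 to 1); they miss things now and then, are a little off and sometimes report something else, mostly with a low value. They report only what shows in the picture. A call takes as long as a camera call.
- r.boxes_of(name, camera): "extent" ([left, top, right, bottom] in pixels, round what is visible of it).
- r.regions_of(name, camera): "pixels" (420x560 bool, what is visible of it) and "extent" ([left, top, right, bottom] in pixels, round what is visible of it).
- r.tip_of(name, camera): "at" ([column, row] in pixels: a listed point, or the origin of a listed thing).
The state is a dict: "time_s": time; "joints": joint angles; "qd": joint speeds; "joint_torque": joint torques, N m; "tcp_pos": TCP position; "eef_rot": TCP orientation; "contact_force": force on the tool from outside, world axes, zero at the start; "moment": the same for the moment, N m; "gripper_width": finger opening in m; "gripper_force": force on a finger pad.
Only numpy, scipy, OpenCV 4.12 (cv2) and the standard library are available. Lean on these libraries where they do the work, as an engineer would, in place of code of your own. Each camera call takes 0.05 s, during which the arm holds its last target. There are 200 camera calls.

## Task

One of the three lidded cups in the foam blocks has its lid standing raised: with the fingertips, gently press that lid down until it is fully home, then press the large button on the tally counter to count the cup, and withdraw. Nothing is to be gripped or lifted; do not touch the two closed cups, the empty cup or the tamper, and do not press the small button of the counter.

Things in the scene. Friction and masses are not known exactly. Their poses are not given: they have to be found in the camera images.
- cup_a: paper cup, 80 mm tall, 52 mm across the foot and 71 mm across the rim, standing loose in foam block nest_a. Origin: centre of its underside, 12 mm above the table; z up. Its rim is 92 mm above the table. This is the cup with the raised lid. Too much force (over 40 N) crushes it.
- lid_a (a joint): white plastic lid, 76 mm across with a 6 mm skirt and a dark sealing plug beneath (seen only while the lid is raised), on cup_a; slides straight up and down. Value: how far it stands above its home position, in m (0 = fully home). Starts raised by 0.015 to 0.018. A stiff fit: it moves under a push of about 3 N, stays where it is left, and stops solidly at 0.
- lid_a_top (a point): centre of the flat upper face of the raised lid (press here), about 113 to 116 mm above the table at the start; 98 mm when fully home. The flat face is 64 mm across.
- cup_b: paper cup, 80 mm tall, 52 mm across the foot and 71 mm across the rim, standing loose in foam block nest_b. Origin: centre of its underside, 12 mm above the table; z up. Its rim is 92 mm above the table. Already closed; to be left alone.
- cup_c: paper cup, 80 mm tall, 52 mm across the foot and 71 mm across the rim, standing loose in foam block nest_c. Origin: centre of its underside, 12 mm above the table; z up. Its rim is 92 mm above the table. Already closed; to be left alone.
- lid_b (a joint): white plastic lid, 76 mm across with a 6 mm skirt and a dark sealing plug beneath (seen only while the lid is raised), on cup_b; slides straight up and down. Value: how far it stands above its home position, in m (0 = fully home). Already home at the start; its top is 98 mm above the table.
- lid_c (a joint): white plastic lid, 76 mm across with a 6 mm skirt and a dark sealing plug beneath (seen only while the lid is raised), on cup_c; slides straight up and down. Value: how far it stands above its home position, in m (0 = fully home). Already home at the start; its top is 98 mm above the table.
- nest_a: white foam block under cup_a, 96 x 96 x 37 mm, fixed to the table, with a round recess that holds the cup's foot. Origin: centre of its underside. The other two cups stand in equal blocks; the three blocks and the tally counter stand in one row across the bench, in any order, centres at least 145 mm apart.
- tally: grey tally counter, 140 mm (its x) x 85 mm (its y) x 48 mm high, fixed to the table. Origin: centre of its underside. Along its x axis on top: the small zeroing button at x = -50 mm, the large count button at x = 0, a dark display at x = +46 mm.
- count (a joint): the large round count button in the middle of the tally counter, 32 mm across; value: how far it is pressed down, 0 to 0.006 m. It springs back; fully down takes 5 N. Pressing it more than 0.004 counts.
- count_top (a point): centre of the top of the count button, 70 mm above the table when not pressed.
- zero (a joint): the small zeroing button of the tally counter, 14 mm across, 50 mm from the count button; value: how far it is pressed, 0 to 0.005 m. Springs back. Not to be pressed.
- empty_cup: loose empty paper cup, open at the top, 80 mm tall, 72 mm across the rim, beyond the row. Origin: centre of its underside. Leave alone.
- tamper: loose tamper standing beyond the row: dark wooden foot 48 mm across and 34 mm high with a thin upright steel rod, 119 mm tall in all. Origin: centre of its underside. Leave alone.

How it is judged (in metres and radians):
On the way, in this order (a step that is already met when the one before it is completed fails the run):
1. the raised lid is pressed fully home (within 2 mm) (value of joint lid_a below 0.002 m), for 0.1 s.
2. the large count button is pressed by more than 4 mm (value of joint count above 0.004 m), for 0.03 s.
At the end, for the whole second after the job is handed in: The raised lid is home within 2 mm, its cup upright in its foam block (within 8 mm of the middle, tilted less than 0.1 rad) and at rest; the other two lids are home; both counter buttons are up again; the closed cups, the empty cup and the tamper are within 10 mm of where they stood (value of joint each of lid_a, lid_b, lid_c, count, zero below 0.002 m and horizontal distance between cup_a and nest_a below 0.008 m and height (world z) of cup_a below 0.018 m and angle between cup_a's own z axis and vertical below 0.1 rad and linear speed of cup_a below 0.02 m/s and distance of each of cup_b, cup_c, empty_cup, tamper from where it was at the start of the episode below 0.01 m); the robot touches nothing.
It fails at once if the cup with the raised lid is lifted more than 8 mm, or its lid is pulled up (height (world z) of cup_a above 0.02 m or value of joint lid_a above 0.022 m).
It fails at once if the cup or its lid is pressed with more than 40 N (contact force between any of the fingers, the arm and cup_a above 40 N).
It fails at once if the cup is counted before its lid is home (value of joint count above 0.004 m and value of joint lid_a above 0.003 m).
It fails at once if the small zeroing button is pressed (value of joint zero above 0.0025 m).
It fails at once if a closed cup, the empty cup or the tamper is touched by the robot or moved more than 10 mm (contact force between any of the fingers, the arm and cup_b above 0.5 N or distance of any of cup_b, cup_c, empty_cup, tamper from where it was at the start of the episode above 0.01 m or contact force between any of the fingers, the arm and cup_c above 0.5 N or contact force between any of the fingers, the arm and empty_cup above 0.5 N or contact force between any of the fingers, the arm and tamper above 0.5 N).
It also fails if it takes over 38 s, if anything falls off the work surface, if the arm or the gripper's body presses on something with over 40 N, if the wrist force passes 120 N, or if a joint passes its speed limit or range.

## Working session

There is one attempt and no reset: what is moved stays moved. The work goes in short steps, Python scripts to look and compute and a tool call to move; the robot and the scene stay as the last step left them, time stands still between calls to the robot, and variables do not carry over. Pictures are saved under pics/ and viewed, at most 10 in all, crops included, and the job is handed in when it is done.

Besides the shell and the picture viewer there is one more tool, called in YAML: its name, and indented under it one key for each argument. jog_arm: Moves the arm, as the interface text tells. Its arguments: {"type":"object","properties":{"travel":{"type":"array"},"dr":{"type":"array"},"claw":{"type":"array"},"newtons":{"type":"number"}},"required":["travel","dr","claw"]}

```bash
mkdir -p pics; cat > h.py <<'E'
import numpy as np, cv2
from scipy.spatial.transform import Rotation as R
from plant import r
def world(c,uv):
    u,v=uv; d=float(np.median(c['range_z'][int(v)-1:int(v)+2,int(u)-1:int(u)+2]))
    return cam2w(c,np.array([(u-c['cx'])/c['fx']*d,-(v-c['cy'])/c['fy']*d,-d]))
def att(c):
    a=np.array(c['attitude'],float)
    return a if a.shape==(3,3) else (R.from_euler('xyz',a,degrees=True).as_matrix() if a.size==3 else R.from_quat(a).as_matrix())
def cam2w(c,p): return p@att(c).T+np.array(c['position'])
def cloud(c):
    d=c['range_z'];v,u=np.indices(d.shape)
    return cam2w(c,np.stack([(u-c['cx'])/c['fx']*d,-(v-c['cy'])/c['fy']*d,-d],-1))
E
python3 - <<'E'
from h import *
print(r.get_state())
for n in ['top','scene']:
    c=r.capture(n); cv2.imwrite(f'pics/{n}0.png',c['pixels'][:,:,::-1])
    print(n,{k:v for k,v in c.items() if k not in('pixels','range_z')})
    for t in ['lid_a_top','count_top','lid_a','tally','zero','nest_a','cup_a','empty_cup','tamper']:
        print(t,[(np.round(x['at'],1).tolist(),round(x['conf'],2),np.round(world(c,x['at']),3).tolist()) for x in r.tip_of(t,n)[:4]] if t not in('lid_a','zero') else [(x['extent'],round(x['conf'],2)) for x in r.boxes_of(t,n)[:4]])
E
```

```text
{'time_s': 0.0, 'joints': array([-4.92681305e+01,  2.05890431e+01,  6.35651676e-01, -2.05320326e-02,
       -7.01354516e+01, -1.65083931e+01]), 'qd': array([ 0.03413693,  0.08474523, -0.05557793,  0.05342935, -0.05033512,
       -0.01653869]), 'joint_torque': array([-7.67969177e-04, -5.82716739e+01,  2.93037021e+01,  6.99683726e+00,
        6.79407429e-03, -1.33301578e-04]), 'tcp_pos': array([ 0.27673467, -0.61510062,  0.19966268]), 'eef_rot': array([ 1.79909334e+02, -6.74162980e-03, -1.55783510e+02]), 'contact_force': array([ 0.16143628, -0.0279146 , -0.03651968]), 'moment': array([-0.00109263,  0.02109259, -0.01842756]), 'gripper_force': 0.0, 'gripper_width': 0.08788464157381792}
top {'fx': 533.3621969929304, 'fy': 533.3621969929304, 'cx': 272.19830648999147, 'cy': 215.11141378369263, 'position': array([ 0.43908112, -0.00676014,  1.18845641]), 'attitude': array([  8.61915823,   1.8979617 , -90.18031682])}
lid_a_top [([415.6, 240.8], 0.87, [0.548, -0.26, 0.112]), ([168.8, 234.6], 0.34, [0.566, 0.244, 0.096])]
count_top [([330.7, 255.9], 0.76, [0.522, -0.092, 0.068])]
lid_a [([221.7,
[... 751 characters left out ...]
e+01])}
lid_a_top [([125.7, 219.1], 0.82, [0.546, -0.263, 0.115])]
count_top [([209.4, 194.9], 0.72, [0.512, -0.088, 0.069])]
lid_a [([280.0, 162.7, 311.0, 185.1], 0.87), ([107.6, 205.0, 148.7, 240.6], 0.82), ([346.3, 147.9, 390.1, 169.9], 0.76)]
tally [([212.3, 218.5], 0.68, [0.562, -0.102, 0.05])]
zero [([105.0, 204.2, 147.8, 240.6], 0.45), ([280.1, 163.7, 312.8, 184.4], 0.36)]
nest_a [([140.5, 256.5], 0.78, [0.579, -0.262, 0.036])]
cup_a [([137.9, 252.8], 0.97, [0.579, -0.264, 0.049]), ([297.7, 196.9], 0.71, [0.588, 0.086, 0.051]), ([360.7, 182.3], 0.61, [0.601, 0.243, 0.038])]
empty_cup [([309.6, 263.2], 0.85, [0.759, 0.02, 0.062])]
tamper [([204.2, 316.3], 0.67, [0.758, -0.194, 0.033])]
```

View pics/top0.png

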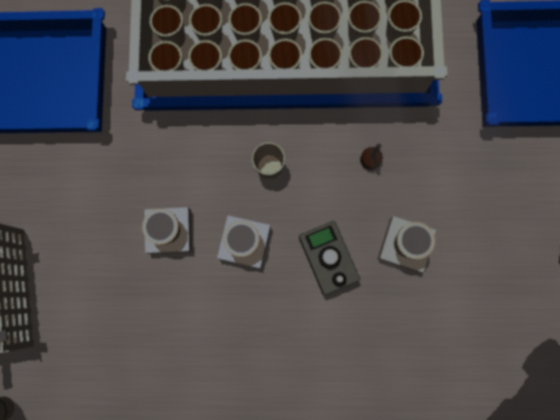

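View pics/scene0.png

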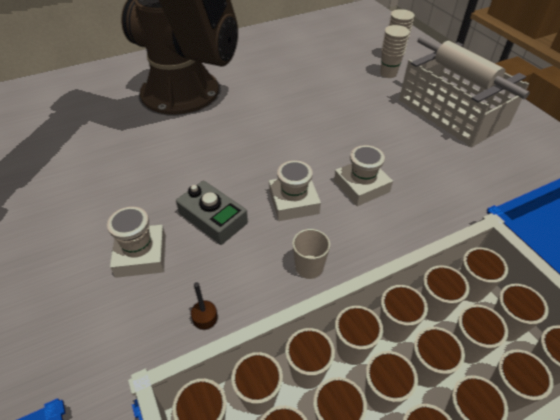

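The pictures show the raised lid on the cup at (415, 241) in top and (129, 220) in scene. Both cameras put its top at z≈0.113. The tally's count button is at (330, 257) in top and (209, 198) in scene. The zero button is on the robot's side of it, at (339, 280) in top. Next I'll refine both targets from the depth data.

```bash
python3 - <<'E'
from h import *
for n in ['top','scene']:
    c=r.capture(n); P=cloud(c); ok=c['range_z']>0
    def sel(x,y,rad,a,b): return P[ok&(np.hypot(P[...,0]-x,P[...,1]-y)<rad)&(P[...,2]>a)&(P[...,2]<b)]
    for nm,x,y,rad,a,b in [('lid',.547,-.262,.06,.106,.125),('count',.517,-.09,.04,.062,.08),('B',.55,.094,.06,.088,.11),('C',.57,.247,.06,.088,.11),('tally',.517,-.09,.09,.043,.053)]:
        q=sel(x,y,rad,a,b)
        (cx,cy),rr=cv2.minEnclosingCircle(q[:,:2].astype(np.float32))
        print(n,nm,len(q),'enc',round(cx,4),round(cy,4),round(rr,4),'mean',q.mean(0).round(4),'med z',np.median(q[:,2]).round(4), cv2.minAreaRect(q[:,:2].astype(np.float32)) if nm=='tally' else '')
s=r.get_state();M=R.from_euler('xyz',s['eef_rot'],degrees=True).as_matrix();print(s['tcp_pos'],M.round(3))
E
```

```text
top lid 1118 enc 0.5491 -0.2606 0.0382 mean [ 0.5484 -0.2603  0.112 ] med z 0.112 
top count 188 enc 0.5103 -0.0937 0.0308 mean [ 0.5194 -0.0912  0.0679] med z 0.0681 
top B 1049 enc 0.5565 0.0931 0.0382 mean [0.5559 0.0931 0.0968] med z 0.0969 
top C 1037 enc 0.5834 0.2625 0.0384 mean [0.5826 0.2616 0.0968] med z 0.0967 
top tally 1909 enc 0.5193 -0.0911 0.0793 mean [ 0.5227 -0.0895  0.047 ] med z 0.0469 ((0.5197415947914124, -0.09125116467475891), (0.13944807648658752, 0.08496823906898499), 22.17130470275879)
scene lid 1033 enc 0.5496 -0.2598 0.0394 mean [ 0.5536 -0.2607  0.1138] med z 0.1141 
scene count 180 enc 0.5129 -0.0937 0.032 mean [ 0.5237 -0.0917  0.0684] med z 0.0695 
scene B 758 enc 0.5565 0.0936 0.0394 mean [0.5619 0.0911 0.0978] med z 0.0984 
scene C 695 enc 0.5833 0.2615 0.0395 mean [0.5882 0.2593 0.0977] med z 0.0983 
scene tally 1472 enc 0.5218 -0.0918 0.08 mean [ 0.5334 -0.0911  0.0486] med z 0.0487 ((0.5212849974632263, -0.09057050198316574), (0.1417224407196045, 0.08625853806734085), 22.161718368530273)
[ 0.27692335 -0.61553846  0.2005477 ] [[-0.912 -0.41   0.   ]
 [-0.41   0.912  0.   ]
 [-0.     0.    -1.   ]]
```

jog_arm:
  travel:
    - [-0.1,0.054,0]
    - [-0.2,0.108,0]
    - [-0.31,0.168,0]
    - [-0.42,0.227,0]
    - [-0.53,0.287,0]
    - [-0.64,0.346,0]
    - [-0.74,0.4,0.02]
    - [-0.788,0.426,0.06]
    - [-0.788,0.426,0.12]
    - [-0.788,0.426,0.12]
  dr:
    - [0,0,0]
    - [0,0,0]
    - [0,0,0]
    - [0,0,0]
    - [0,0,0]
    - [0,0,0]
    - [0,0,0]
    - [0,0,0]
    - [0,0,0]
    - [0,0,0]
  claw: [0,0,0,0,0,0,0,0,0,0]

```text
time_s: 2.35
tcp_pos: [0.5474, -0.2588, 0.1385]
eef_rot: [179.8, -0.2, -155.7]
contact_force: [0.2, 0.2, 0.4]
gripper_width: 0.0007
gripper_force: 0.0
```

jog_arm:
  travel:
    - [0.002,0,0.02]
    - [0.002,0,0.036]
    - [0.002,0,0.044]
    - [0.002,0,0.05]
    - [0.002,0,0.056]
    - [0.002,0,0.062]
    - [0.002,0,0.068]
    - [0.002,0,0.074]
    - [0.002,0,0.078]
    - [0.002,0,0.078]
  dr:
    - [0,0,0]
    - [0,0,0]
    - [0,0,0]
    - [0,0,0]
    - [0,0,0]
    - [0,0,0]
    - [0,0,0]
    - [0,0,0]
    - [0,0,0]
    - [0,0,0]
  claw: [0,0,0,0,0,0,0,0,0,0]

```text
time_s: 3.6
tcp_pos: [0.5478, -0.26, 0.1014]
eef_rot: [180.0, -0.0, -155.8]
contact_force: [0.1, -0.1, -0.2]
gripper_width: 0.0005
gripper_force: 0.0
```

jog_arm:
  travel:
    - [0,0,0.001]
    - [0,0,0.002]
    - [0,0,0.003]
    - [0,0,0.004]
    - [0,0,0.005]
    - [0,0,0.006]
    - [0,0,0.007]
    - [0,0,0.008]
    - [0,0,0.009]
    - [0,0,0.009]
  dr:
    - [0,0,0]
    - [0,0,0]
    - [0,0,0]
    - [0,0,0]
    - [0,0,0]
    - [0,0,0]
    - [0,0,0]
    - [0,0,0]
    - [0,0,0]
    - [0,0,0]
  claw: [0,0,0,0,0,0,0,0,0,0]

```text
time_s: 4.85
tcp_pos: [0.5479, -0.26, 0.097]
eef_rot: [180.0, -0.0, -155.8]
contact_force: [-0.4, -0.5, 0.3]
gripper_width: 0.0003
gripper_force: 0.0
```

```bash
python3 - <<'E'
from h import *
c=r.capture('scene'); cv2.imwrite('pics/s1.png',cv2.resize(c['pixels'][150:300,60:260,::-1],(800,600),interpolation=2))
P=cloud(c);q=P[(c['range_z']>0)&(np.hypot(P[...,0]-.549,P[...,1]+.26)<.034)&(P[...,2]>.09)&(P[...,2]<.12)]
print(len(q),np.percentile(q[:,2],[10,30,50,70,90]).round(4)); s=r.get_state();print(s['contact_force'],s['tcp_pos'])
E
```

```text
619 [0.0957 0.1134 0.1141 0.1148 0.1155]
[0.56596092 1.10510932 0.429049  ] [ 0.54793045 -0.2600466   0.09704796]
```

View pics/s1.png

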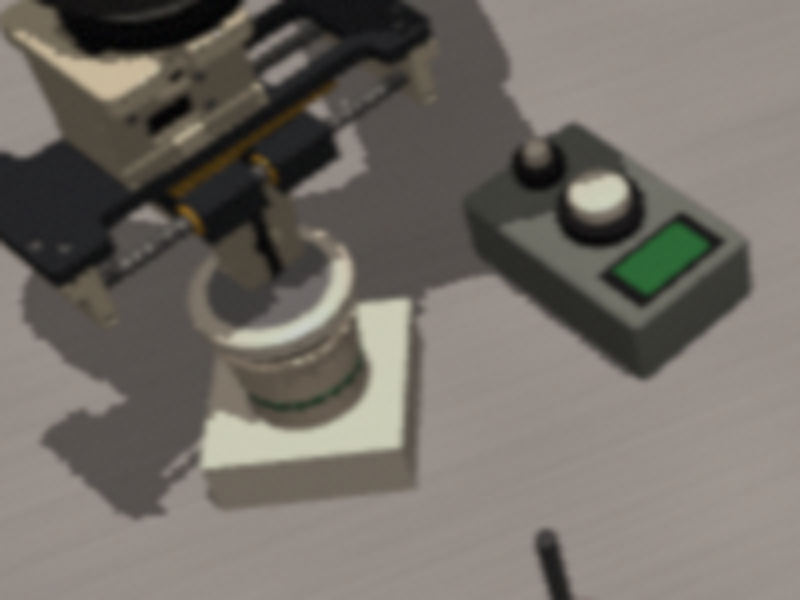

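Depth still reads the lid at 0.114, although the TCP is reported at 0.097 with no force. That doesn't fit, so I'll measure the actual fingertip position in the depth data before pressing further.

```bash
python3 - <<'E'
from h import *
c=r.capture('scene');P=cloud(c);s=r.get_state()
M=R.from_euler('xyz',s['eef_rot'],degrees=True).as_matrix()
for n,p in [('tcp',s['tcp_pos']),('lidtop .114',[.549,-.26,.114]),('lidtop .098',[.549,-.26,.098])]:
    k=att(c).T@(np.array(p)-c['position']);print(n,c['cx']+c['fx']*k[0]/-k[2],c['cy']-c['fy']*k[1]/-k[2])
np.set_printoptions(linewidth=200)
print('heights mm, rows 200..244, cols 104..156 step 3')
print((P[200:244:2,104:157:3,2]*1000).round().astype(int))
Q=(P-s['tcp_pos'])@M
print('tool-frame x,y,z mm along col 128, 122,134')
for u in (124,128,132): print(u,[(v,*(Q[v,u]*1000).round().astype(int)) for v in range(196,232,3)])
print(s['joints'].round(2),s['joint_torque'].round(1))
E
```

```text
tcp 129.72260724497093 225.50521412697177
lidtop .114 127.60292376481505 220.14236737464879
lidtop .098 129.76821311158633 225.5617977617923
heights mm, rows 200..244, cols 104..156 step 3
[[209 214 213 212 213 208 206 200 167 164   3  -2   1   2   2  -1   2   3]
 [204 211 214 212 209 204 199 196 163 159   1   1   1   1   1   2   1   1]
 [196 207 214 209 205 201 197 162 159 155   0   1  -1   2   3   0   0  -1]
 [205 206 204 206 201 196 163 158 155 152 145   3   0   0   1  -2   1  -1]
 [206 203 201 201 197 164 159 153 145 144 140 114 113   0  -3   2   0  -2]
 [202   2   2 198 162 161 154 151 145 142 136 114 114 114   0   1  -3   0]
 [  2   1   2 141 158 156 151 145 139 138 133 115 115 113 114 745   0   2]
 [  1   0  -1 114 144 153 146 143 136 133 127 115 114 113 112   1  -2   0]
 [  1   2   1 116 134 147 144 138 132 115 115 114 113 115 114   1   0   2]
 [  2  -1 115 114 115 136 139 136 129 114 116 115 115 116 115   1   3   2]
 [  0   1 115 117 114 114 134 127 113 115 114 115 116 115 112   0   2   3]
 [ -1   2 115 113 114 113 128 115 115 117 114 116 112 115 113 102   3   0]
 [  2 113 1
[... 1998 characters left out ...]
(-19))]
132 [(196, np.int64(-40), np.int64(7), np.int64(-103)), (199, np.int64(-9), np.int64(19), np.int64(-65)), (202, np.int64(-12), np.int64(15), np.int64(-62)), (205, np.int64(-11), np.int64(14), np.int64(-55)), (208, np.int64(-11), np.int64(12), np.int64(-47)), (211, np.int64(-11), np.int64(10), np.int64(-41)), (214, np.int64(-13), np.int64(7), np.int64(-37)), (217, np.int64(-1), np.int64(10), np.int64(-16)), (220, np.int64(-5), np.int64(6), np.int64(-15)), (223, np.int64(-15), np.int64(0), np.int64(-19)), (226, np.int64(-19), np.int64(-4), np.int64(-17)), (229, np.int64(-25), np.int64(-9), np.int64(-17))]
[ -6.96  19.02 -16.07  -0.   -54.92 -58.82] [ -0.  -52.3  25.4   6.1  -0.   -0. ]
```

The picture shows clear space under the fingers. The tips are really at about z=0.128, roughly 30 mm above the reported TCP, and the lateral position agrees. I'll carry on down slowly and rely on depth and force rather than the reported height.

jog_arm:
  travel:
    - [0,0,0.004]
    - [0,0,0.008]
    - [0,0,0.012]
    - [0,0,0.014]
    - [0,0,0.016]
    - [0,0,0.018]
    - [0,0,0.02]
    - [0,0,0.022]
    - [0,0,0.024]
    - [0,0,0.024]
  dr:
    - [0,0,0]
    - [0,0,0]
    - [0,0,0]
    - [0,0,0]
    - [0,0,0]
    - [0,0,0]
    - [0,0,0]
    - [0,0,0]
    - [0,0,0]
    - [0,0,0]
  claw: [0,0,0,0,0,0,0,0,0,0]

```text
time_s: 6.2
tcp_pos: [0.548, -0.2601, 0.0851]
eef_rot: [-180.0, 0.0, -155.8]
contact_force: [-0.7, 0.6, 2.4]
gripper_width: 0.0001
gripper_force: 1.1
```

```bash
cat > chk.py <<'E'
from h import *
c=r.capture('scene');P=cloud(c);s=r.get_state();z=P[...,2];ok=c['range_z']>0
d=np.hypot(P[...,0]-.549,P[...,1]+.26)
q=P[ok&(d<.034)&(z>.09)&(z<.1175)]
print('lid z',len(q),np.median(q[:,2]).round(4))
M=R.from_euler('xyz',s['eef_rot'],degrees=True).as_matrix();Q=(P-s['tcp_pos'])@M
f=ok&(abs(Q[...,0]+10)<3)&(abs(Q[...,1])<27)&(Q[...,2]<-20)&(Q[...,2]>-60) if 0 else ok&(abs(Q[...,0]+.010)<.003)&(abs(Q[...,1])<.03)&(z>np.median(q[:,2])+.004)&(Q[...,2]>-.055)
print('front face y range',np.percentile(Q[f][:,1],[1,99]).round(4),'lowest z',np.percentile(z[f],[0,2,5]).round(4),'x',np.median(Q[f][:,0]).round(4))
print(s['time_s'],s['tcp_pos'].round(4),s['contact_force'].round(2))
E
python3 chk.py
```

```text
lid z 526 0.1116
front face y range [-0.0154  0.017 ] lowest z [0.1156 0.1161 0.1167] x -0.0103
6.25 [ 0.548  -0.2601  0.085 ] [0.41 0.05 2.19]
```

Contact: the lid has started moving under 2.3 N and is now at about 0.1116. Home is about 13 mm further.

jog_arm:
  travel:
    - [0,0,0.003]
    - [0,0,0.006]
    - [0,0,0.009]
    - [0,0,0.012]
    - [0,0,0.015]
    - [0,0,0.018]
    - [0,0,0.02]
    - [0,0,0.022]
    - [0,0,0.024]
    - [0,0,0.024]
  dr:
    - [0,0,0]
    - [0,0,0]
    - [0,0,0]
    - [0,0,0]
    - [0,0,0]
    - [0,0,0]
    - [0,0,0]
    - [0,0,0]
    - [0,0,0]
    - [0,0,0]
  claw: [0,0,0,0,0,0,0,0,0,0]

```text
time_s: 7.5
tcp_pos: [0.5479, -0.26, 0.0729]
eef_rot: [180.0, 0.0, -155.8]
contact_force: [0.2, -0.4, 1.9]
gripper_width: 0.0002
gripper_force: 0.6
```

```bash
python3 chk.py
```

```text
lid z 589 0.0997
front face y range [-0.0157  0.017 ] lowest z [0.104  0.1042 0.105 ] x -0.0103
7.55 [ 0.548  -0.2601  0.0729] [ 0.71 -1.31  1.93]
```

jog_arm:
  travel:
    - [0,0,0.0005]
    - [0,0,0.001]
    - [0,0,0.0015]
    - [0,0,0.002]
    - [0,0,0.0025]
    - [0,0,0.003]
    - [0,0,0.003]
    - [0,0,0.003]
    - [0,0,0.003]
    - [0,0,0.003]
  dr:
    - [0,0,0]
    - [0,0,0]
    - [0,0,0]
    - [0,0,0]
    - [0,0,0]
    - [0,0,0]
    - [0,0,0]
    - [0,0,0]
    - [0,0,0]
    - [0,0,0]
  claw: [0,0,0,0,0,0,0,0,0,0]

```text
time_s: 8.8
tcp_pos: [0.5481, -0.2601, 0.0723]
eef_rot: [-180.0, 0.0, -155.8]
contact_force: [-1.4, 0.8, 8.8]
gripper_width: 0.0003
gripper_force: 4.0
```

```bash
python3 chk.py
```

```text
lid z 590 0.0991
front face y range [-0.0156  0.0167] lowest z [0.1032 0.1037 0.1043] x -0.0104
8.85 [ 0.5481 -0.2601  0.0723] [-1.98  0.54  8.38]
```

jog_arm:
  travel:
    - [0,0,-0.03]
    - [0,0,-0.1]
    - [-0.01,0.05,-0.1]
    - [-0.03,0.12,-0.1]
    - [-0.05,0.2,-0.1]
    - [-0.07,0.28,-0.1]
    - [-0.086,0.332,-0.1]
    - [-0.086,0.332,-0.06]
    - [-0.086,0.332,0]
    - [-0.086,0.332,0]
  dr:
    - [0,0,0]
    - [0,0,0]
    - [0,0,0]
    - [0,0,0]
    - [0,0,0]
    - [0,0,0]
    - [0,0,0]
    - [0,0,0]
    - [0,0,0]
    - [0,0,0]
  claw: [0,0,0,0,0,0,0,0,0,0]

```text
time_s: 10.1
tcp_pos: [0.5174, -0.0911, 0.0703]
eef_rot: [179.9, -0.2, -155.8]
contact_force: [0.1, 0.1, 0.6]
gripper_width: 0.0006
gripper_force: 0.0
```

```bash
python3 chk.py; python3 - <<'E'
from h import *
c=r.capture('scene'); cv2.imwrite('pics/s2.png',cv2.resize(c['pixels'][130:280,80:280,::-1],(800,600),interpolation=2))
E
```

```text
lid z 757 0.0989
front face y range [-0.0155  0.0172] lowest z [0.103  0.1037 0.1042] x -0.0093
10.15 [ 0.5186 -0.0912  0.0716] [0.95 0.46 0.57]
```

View pics/s2.png

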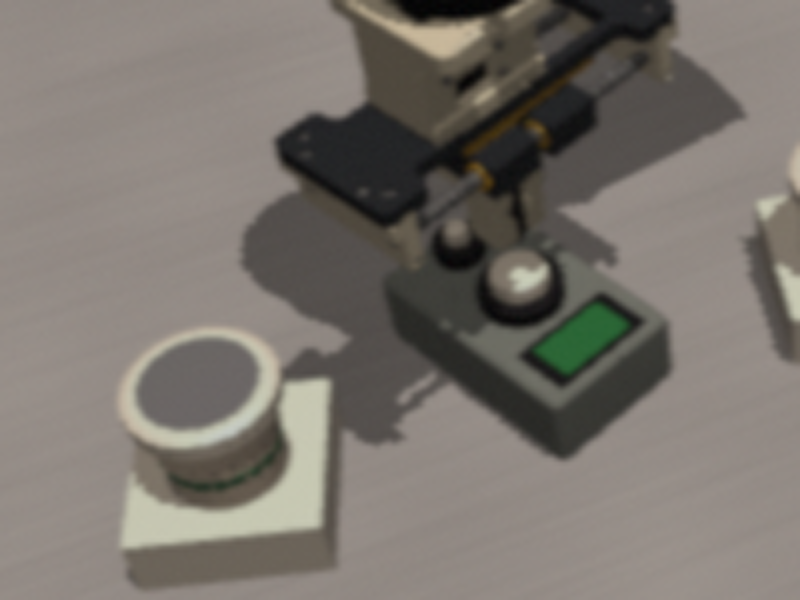

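The lid reads 0.0989, level with the closed cups, and it stopped solidly at about 8.8 N, so it is home. The fingers are above the count button at about (517, 275) in the crop. Now I'll press it.

jog_arm:
  travel:
    - [0,0,0.03]
    - [0,0,0.048]
    - [0,0,0.054]
    - [0,0,0.058]
    - [0,0,0.061]
    - [0,0,0.064]
    - [0,0,0.066]
    - [0,0,0.068]
    - [0,0,0.068]
    - [0,0,0.068]
  dr:
    - [0,0,0]
    - [0,0,0]
    - [0,0,0]
    - [0,0,0]
    - [0,0,0]
    - [0,0,0]
    - [0,0,0]
    - [0,0,0]
    - [0,0,0]
    - [0,0,0]
  claw: [0,0,0,0,0,0,0,0,0,0]

```text
time_s: 11.45
tcp_pos: [0.5187, -0.0911, 0.0382]
eef_rot: [-180.0, -0.0, -155.8]
contact_force: [-5.7, -0.5, 11.9]
gripper_width: 0.0008
gripper_force: 5.5
```

```bash
python3 - <<'E'
from h import *
c=r.capture('scene'); cv2.imwrite('pics/s3.png',cv2.resize(c['pixels'][130:280,80:280,::-1],(800,600),interpolation=2))
s=r.get_state();print(s['tcp_pos'],s['contact_force'])
E
```

```text
[ 0.51873917 -0.09116098  0.03820493] [-6.10865395  0.0213894  10.89285627]
```

View pics/s3.png

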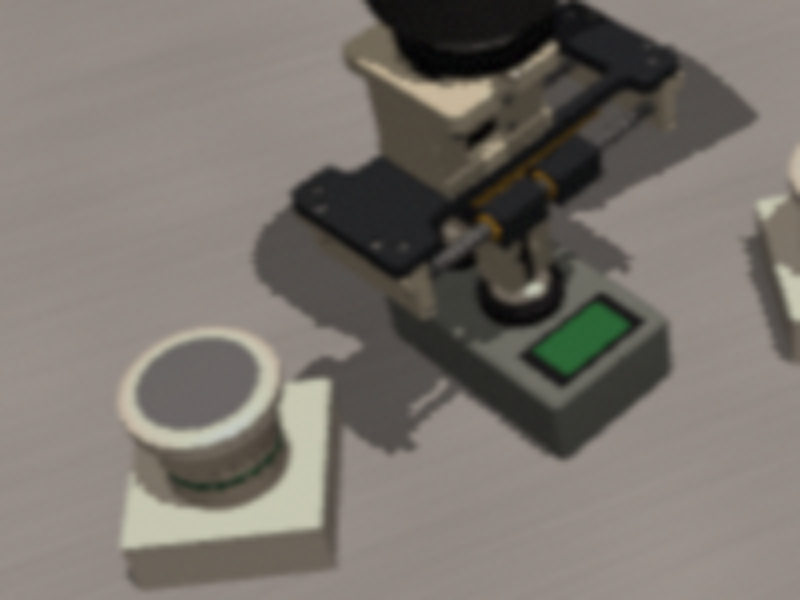

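The button is bottomed under the fingertips at (520, 285), with 11–12 N on the tool, so the press counts. Now I'll withdraw straight up.

jog_arm:
  travel:
    - [0,0,-0.02]
    - [0,0,-0.08]
    - [0,0,-0.18]
    - [0,0,-0.28]
    - [0,0,-0.32]
    - [0,0,-0.32]
    - [0,0,-0.32]
    - [0,0,-0.32]
    - [0,0,-0.32]
    - [0,0,-0.32]
  dr:
    - [0,0,0]
    - [0,0,0]
    - [0,0,0]
    - [0,0,0]
    - [0,0,0]
    - [0,0,0]
    - [0,0,0]
    - [0,0,0]
    - [0,0,0]
    - [0,0,0]
  claw: [0,0,0,0,0,0,0,0,0,0]

```text
time_s: 12.75
tcp_pos: [0.5189, -0.091, 0.1971]
eef_rot: [180.0, -0.0, -155.8]
contact_force: [1.1, -0.4, -0.4]
gripper_width: 0.0005
gripper_force: 0.0
```

```bash
python3 - <<'E'
from h import *
c=r.capture('scene');P=cloud(c);z=P[...,2];s=r.get_state()
for n,x,y,a,b in [('A',.549,-.26,.09,.12),('B',.5565,.0933,.09,.12),('C',.583,.262,.09,.12),('count',.52,-.091,.055,.08)]:
    rad=.012 if n=='count' else .03
    q=z[(np.hypot(P[...,0]-x,P[...,1]-y)<rad)&(z>a)&(z<b)];print(n,len(q),np.median(q).round(4))
print(s['tcp_pos'],s['contact_force'])
print(r.close_job())
E
```

```text
A 590 0.0989
B 421 0.0989
C 373 0.0988
count 76 0.0707
[ 0.51896943 -0.09103838  0.1972143 ] [-0.05489682  0.23391707  0.98494813]
the job is handed in; nothing more can be done
None
```

The raised lid is fully home, level with the two closed lids; the large count button was pressed right down and has sprung back; the arm is withdrawn clear, and the job was handed in at about 12.8 s (no verdict was returned).

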